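Hold a round flask down in the mixer's sprung ring

TASK

Slide the flat cover of the low mixer off its cradle, all the way until it closes the small-parts compartment at the other end. Then take the stoppered round-bottomed flask from its cork ring, set it upright into the sprung ring of the mixer and press it down until the ring is at the bottom of its travel. Finish while still holding the flask pressed down there, and leave the conical flask, the jar and the timer where they stand.

Things in the scene. Friction and masses are not known exactly. Their poses are not given: they have to be found in the camera images.
- mixer: touch-start mixer fixed to the worktop: white block 118 x 204 x 50 mm (x, y, z) on small feet, deck top 50 mm above the worktop, rails and end stops up to 59 mm. Origin: centre of its underside; z up; long axis is y; its front with the dial looks to -x. Cradle well: round, 78 mm wide, centred at y = -46 mm; small-parts compartment: 66 x 70 mm, centred at y = +46 mm.
- cover (a joint): slide of the flat grey cover along the mixer's +y axis, in m: 0 = over the cradle well, 0.092 = end stop, over the small-parts compartment. About 1.5 N of friction; it stays where it is left.
- cover_bar (a point): middle of the top face of the cover's upright bar, moves with the cover; axes parallel to the mixer's. The bar is 14 mm thick along the mixer's y, 50 mm long along x, and stands 28 mm above the cover plate (plate top 56 mm, bar top about 84 mm above the worktop).
- cradle (a joint): downward travel of the black sprung ring in the cradle well, in m: 0 = up, 0.014 = bottom stop. Spring: about 3 N to begin to move, 10 N at the bottom; the flask's weight alone does not move it.
- cradle_top (a point): centre of the ring's top face, moves with the ring; 44 mm above the worktop when up. The ring is 60 mm across with a 44 mm hole; axes parallel to the mixer's.
- flask: loose round-bottomed flask of amber glass with a black stopper, about 0.12 kg, 114 mm tall: ball of 64 mm diameter, straight neck of 24 mm diameter from 66 to 98 mm above its origin, stopper 28 mm across from 102 to 114 mm. Origin: lowest point of the ball; z runs up along the neck. At the start it stands upright in the cork ring with its origin about 13 mm above the worktop. Seated in the sprung ring its origin lies about 9 mm below the ring's top face.
- cork_ring: fixed cork ring on the worktop, 80 mm across, 20 mm high, 40 mm hole; origin: centre of its underside. The round flask starts in it.
- conical_flask: bystander: conical flask of clear glass, 64 mm across the base, 106 mm tall; origin: centre of its underside. It may stand on either side of the round flask.
- amber_jar: bystander: brown jar with a black cap, 52 mm across, 82 mm tall; origin: centre of its underside
- lab_timer: bystander: flat white timer, 58 x 62 x 19 mm; origin: centre of its underside
Things that resemble listed ones, but are neither listed nor needed, are in the scene too. There is more than one size of the flask; the job needs the larger.

How it is judged (in metres and radians):
On the way, in this order (a step that is already met when the one before it is completed fails the run):
1. the cover has been slid fully over the small-parts compartment (value of joint cover above 0.086 m), for 0.2 s.
2. the round flask sits in the ring and is pressed down (value of joint cradle above 0.0105 m and horizontal distance between flask and cradle_top below 0.007 m and contact force between flask and mixer above 5 N), for 0.3 s.
At the end, for the whole second after the job is handed in: Cover within 8 mm of its end stop; round flask upright (0.17 rad) and centred (7 mm) in the ring, bottom 5 to 13 mm below the ring top, held still by the robot with over 5 N, ring at least 10.5 of 14 mm down; the three bystanders within 30 mm of their places (all of step 2 and value of joint cover above 0.084 m and z of flask in the frame of cradle_top between -0.013 and -0.005 m and angle between flask's own z axis and vertical below 0.17 rad and contact force between any of the fingers, the arm and flask above 3 N and linear speed of flask below 0.02 m/s and distance of each of conical_flask, amber_jar, lab_timer from where it was at the start of the episode below 0.03 m); the arm keeps its last pose, push and grip.
It fails at once if the conical flask, the jar or the timer is pushed away (distance of any of conical_flask, amber_jar, lab_timer from where it was at the start of the episode above 0.04 m).
It also fails if it takes over 50 s, if anything falls off the work surface, if the arm or the gripper's body presses on something with over 40 N, if the wrist force passes 120 N, or if a joint passes its speed limit or range.

ROBOT

A 6-joint arm with a two-finger parallel gripper is mounted at the origin on a cart in front of the work surface, level with it; the furniture and walls round the work are solid. World frame = base frame: x ahead of the robot, y to its left, z up, the work surface at z = 0. Lengths are in mm, angles in degrees, forces in N, time in s.
With the tool pointing down it reaches from about 350 to 850 mm from the base axis. Payload 8.1 kg.
Tool frame: the origin (TCP) lies at the very end of the fingers, on their centre line; the grasp point (between the pads) lies 19 mm behind it (tcp_to_grasp is the distance from the TCP to the grasp point, in mm); z points along the fingers, x is the direction in which the jaws open and shut, and the axes are right-handed (so a half turn about z gives the same grasp; the last joint's range is limited). The gripper opens to 85 mm and grips with 20 to 120 N. Pads are 22 mm wide; open, the fingers measure 114 mm over their backs; the gripper's body (76 mm by 85 mm) begins 54 mm behind the grasp point. The pads swing forward as they close: fully open they stand 13 mm farther back than shut.
Start: joints at [-74.507, 7.471, 85.268, -0, 87.261, -4.893], TCP at [209.024, -562.418, 231.292] pointing down, gripper open.
Joint ranges: [-169.43, 169.43], [-51.17, 129.36], [1.28, 143.12], [-76.62, 256.62], [0, 156.53], [-152.29, 152.29]. Speed limits (degrees/s): [136.94, 136.94, 159.86, 180, 180, 180].

INTERFACE

Orientations are given as [roll, pitch, yaw] about the fixed x, y, z axes, in that order (R = Rz(yaw) Ry(pitch) Rx(roll)).
In Python, from bench import * gives the robot as it stands. The module is installed in compiled form; this text tells all that it offers.
- The arm moves only by the tool apply_moves, never from a script. Its argument "targets" is text: rows parted by semicolons, each of 7 numbers parted by spaces: the turn, a rotation vector about the tool's x, y, z in rad, then the shift along the tool's x, y, z in cm, then the finger opening in cm, from 0 to 8.54. A call has exactly 5 rows; each row is the pose to reach, as a shift and turn from the pose commanded when the call began, along the tool's axes at that moment; what a row does not reach only later rows make up. A row lasts 1/10 s, in which the tool goes at most 50 mm and 8.59 degrees, less where a joint would pass 70% of its speed; a pose out of reach is approached as far as the arm can. A call with a gripper value outside its range is refused whole. The fingers move at their own pace and stop on an object; "force" is the grip in N (left out, the last holds). Time passes only in rows, so rows that repeat a pose let the fingers close, or fill a call up. It gives the time, the measured TCP pose, the force and the opening at its end, in the units of the state.
- sense(): the state, without advancing time (a new reading comes with each control period).
- snapshot(name): name is "side" or "top"; returns the picture (480x640x3 uint8, red, green, blue); there is no depth.
- camera_model(name): a dict with "fx", "fy", "cx", "cy" (pixels), "position" and "attitude" of the camera in the world. Camera axes: x right, y up, looking along -z (the intrinsics and any distortion apply to the point x, -y, -z); pixel columns grow to the right and rows downward; lengths in mm; the calibration is good to about 2 mm. A picture is of the moment at which its call begins. camera_model takes no time and is no camera call.
- hand_in(): hands the job in, once; it reports no verdict.
Trained networks look in the newest picture that a camera, given by its name, has taken for a name from the list of things; names that differ only in an ending like _2 or _b are one class to them, and where a whole thing is asked for, a point or a joint stands for the part that bears it (a point fixed in the world has none). Each returns a list of dicts, best first, with "confidence" (0 to 1); they miss things now and then, are a little off and sometimes report something else, mostly with a low value. They report only what shows in the picture. A call takes as long as a camera call. They do not tell look-alikes from the thing itself.
- recognise(camera, query): "at" ([row, column] in pixels, amid what is visible of it).
- place_of(camera, query): "at" ([row, column] in pixels: a listed point, or the origin of a listed thing).
The state is a dict: "time": time; "joint_pos": joint angles; "qd": joint speeds; "joint_efforts": joint torques, N m; "tool_pos": TCP position; "tcp_rot": TCP orientation; "ft_force": force on the tool from outside, world axes, zero at the start; "wrist_torque": the same for the moment, N m; "finger_gap": finger opening in mm.
Only numpy, scipy, OpenCV 4.12 (cv2) and the standard library are available. Lean on these libraries where they do the work, as an engineer would, in place of code of your own. Each camera call takes 0.05 s, during which the arm holds its last target. There are 200 camera calls.

## Working session

There is one attempt and no reset: what is moved stays moved. The work goes in short steps, Python scripts to look and compute and a tool call to move; the robot and the scene stay as the last step left them, time stands still between calls to the robot, and variables do not carry over. Pictures are saved under pics/ and viewed, about 8 in all and at most 12, crops included, and the job is handed in when it is done.

Besides the shell and the picture viewer there is one more tool, called after "Call:" in YAML: its name, and indented under it one key for each argument. apply_moves: Moves the arm, as the interface text tells. Its arguments: {"type":"object","properties":{"targets":{"type":"string"},"force":{"type":"number"}},"required":["targets"]}

```bash
mkdir -p pics
cat > h.py <<'E'
from bench import *
import numpy as np, cv2
from scipy.spatial.transform import Rotation as R
def snap(c,n):
    im=snapshot(c); cv2.imwrite(f'pics/{n}.png',im[:,:,::-1]); return im
E
python3 - <<'E'
from h import *
s=sense(); print(s['time'],s['tool_pos'],s['tcp_rot'])
for c in('side','top'):
    print(camera_model(c)); snap(c,c+'0')
    for q in('mixer','cover_bar','cradle_top','flask','cork_ring','conical_flask','amber_jar','lab_timer'):
        print(c,q,[(np.round(d['at']).tolist(),round(d['confidence'],2)) for d in place_of(c,q)[:4]])
E
```

```text
0.0 [ 208.88432458 -561.86627492  230.25398732] [-1.79988781e+02  1.06056222e-01 -6.96125146e+01]
{'fx': 618.3097523603832, 'fy': 618.3097523603832, 'cx': 320.57091803440306, 'cy': 239.49379234908844, 'position': array([  663.39118594, -1403.71338789,   619.32640864]), 'attitude': array([ 6.58866073e+01, -6.80267806e-03,  3.06557981e+00])}
side mixer [([220.0, 279.0], 0.68)]
side cover_bar [([223.0, 276.0], 0.2)]
side cradle_top []
side flask [([309.0, 236.0], 0.68)]
side cork_ring [([314.0, 232.0], 0.89)]
side conical_flask [([276.0, 259.0], 0.63)]
side amber_jar [([291.0, 306.0], 0.87)]
side lab_timer [([339.0, 294.0], 0.74)]
{'fx': 507.75961759052444, 'fy': 507.75961759052444, 'cx': 312.8909125277985, 'cy': 245.72464951854803, 'position': array([ 526.84599047, -176.46144387, 1039.72528755]), 'attitude': array([ 2.32764223e+00, -1.79941401e-02, -9.12441866e+01])}
top mixer [([292.0, 185.0], 0.63)]
top cover_bar [([290.0, 194.0], 0.83)]
top cradle_top []
top flask [([305.0, 414.0], 0.79), ([169.0, 411.0], 0.72)]
top cork_ring [([303.0, 412.0], 0.59)]
top conical_flask []
top amber_jar [([290.0, 192.0], 0.51)]
top lab_timer [([241.0, 449.0], 0.84), ([296.0, 326.0], 0.48)]
```

View pics/side0.png

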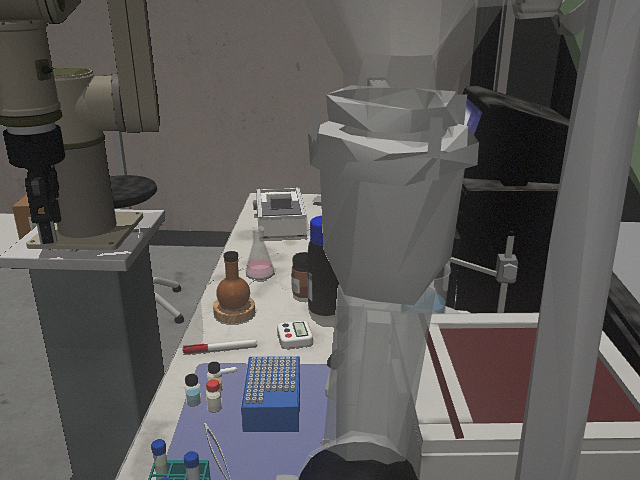

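View pics/top0.png

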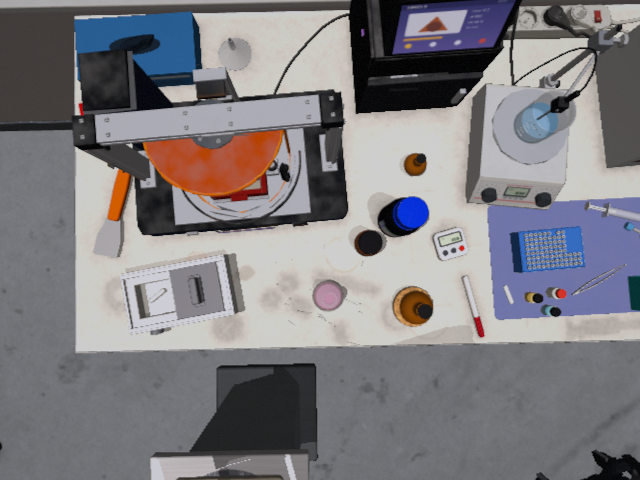

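The top view shows the mixer at (row 292, col 185), with its cover at the right (-y) end and the compartment open at the left. Candidates for the flask:
- Amber flask in a cork ring at top (305,414) / side (290,235). This is the larger one and it stands in the cork ring, so I choose it.
- Small amber flask at top (162,415), with no ring.
- Brown jar at (242,370) and blue-capped bottle at (215,405).

The conical flask is at (295,328) and the timer at (243,450).

```bash
cat >> h.py <<'E'
def proj(c,P):
    m=camera_model(c); A=R.from_euler('xyz',m['attitude'],degrees=True).as_matrix()
    p=(np.atleast_2d(P)-m['position'])@A
    return np.c_[m['cy']-m['fy']*p[:,1]/-p[:,2], m['cx']+m['fx']*p[:,0]/-p[:,2]]
def back(c,rc,z):
    m=camera_model(c); A=R.from_euler('xyz',m['attitude'],degrees=True).as_matrix()
    rc=np.atleast_2d(rc).astype(float)
    d=np.c_[(rc[:,1]-m['cx'])/m['fx'],-(rc[:,0]-m['cy'])/m['fy'],-np.ones(len(rc))]@A.T
    return m['position']+d*((z-m['position'][2])/d[:,2])[:,None]
E
python3 - <<'E'
from h import *
t=cv2.imread('pics/top0.png')
a=cv2.resize(t[235:350,105:255],None,fx=5,fy=5,interpolation=cv2.INTER_CUBIC)
a=cv2.resize(a,(750,575))
cv2.imwrite('pics/cropm.png',a)
b=t[270:340,380:450]; s=cv2.imread('pics/side0.png')[235:345,190:340]
cv2.imwrite('pics/cropf.png',np.hstack([cv2.resize(b,(350,350)),cv2.resize(s,(450,350))]))
for n,rc,z in(('mixer',(292,185),0),('bar',(290,194),84),('flask',(305,414),13),('cork',(303,412),0),('timer',(241,449),0)):
    print(n,back('top',rc,z).round(0))
for n,rc,z in(('mixer',(220,279),0),('bar',(223,276),84),('flask',(309,236),13),('cork',(314,232),0),('con',(276,259),0),('jar',(291,306),0),('timer',(339,294),0)):
    print('side',n,back('side',rc,z).round(0))
E
```

```text
mixer [[480.  85.   0.]]
bar [[487.  47.  84.]]
flask [[ 445. -379.   13.]]
cork [[ 448. -377.    0.]]
timer [[ 573. -457.    0.]]
side mixer [[473.  98.   0.]]
side bar [[ 494. -124.   84.]]
side flask [[ 446. -386.   13.]]
side cork [[ 437. -383.    0.]]
side con [[ 467. -222.    0.]]
side jar [[ 573. -284.    0.]]
side timer [[ 565. -463.    0.]]
```

View pics/cropm.png

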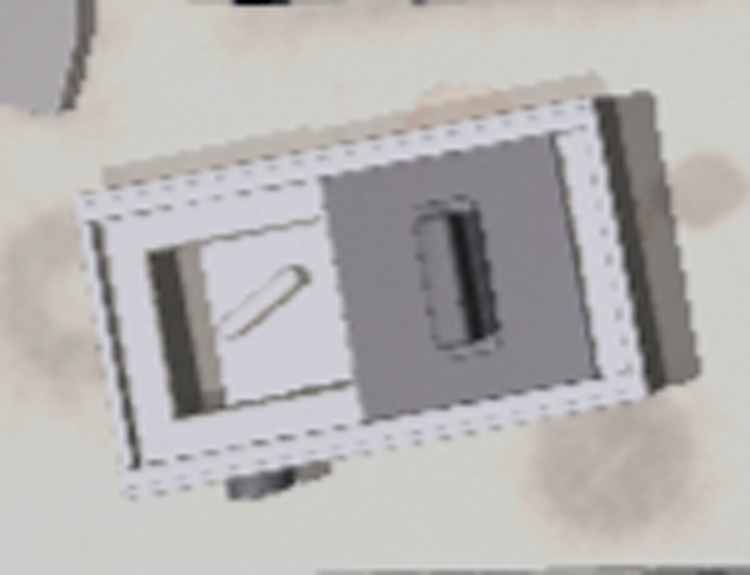

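View pics/cropf.png

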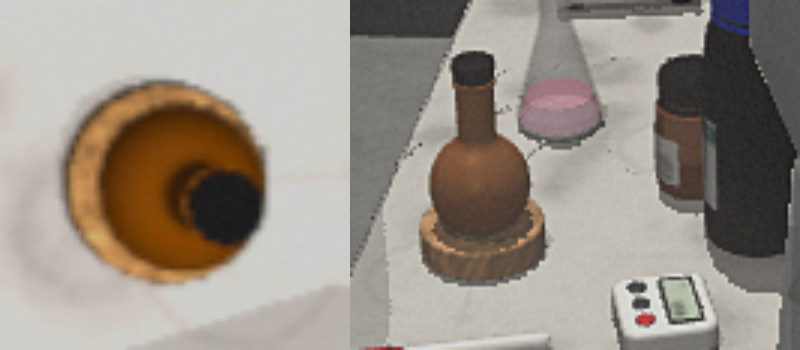

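Run:
```python
from h import *
px=np.array([(80,195),(595,98),(645,395),(130,495)])/5+[105,235]
w=back('top',px[:,::-1],59); print(w.round(0)); c=w.mean(0)
d=(w[0]+w[3]-w[1]-w[2])[:2]/2; e=(w[0]+w[1]-w[2]-w[3])[:2]/2
print(c.round(1),'len',np.linalg.norm(d),np.linalg.norm(e),'y dir deg',np.degrees(np.arctan2(d[1],d[0])),np.degrees(np.arctan2(e[1],e[0])))
print('bar',back('top',(290.6,193.4),84),'stop',back('top',(311.4,425.4),127),'cork',back('top',(306.6,412.6),20))
print('stopside',back('side',(235+50/350*110*1.15,190+(472-350)/3),127), 'con',back('side',(276,259),0))
```

```text
[[520. 194.  59.]
 [553.  -6.  59.]
 [439. -23.  59.]
 [405. 175.  59.]]
[479.2  85.   59. ] len 201.4759516476699 116.41836183396434 y dir deg 99.57252499687773 8.895611073505405
bar [[486.2681596  48.4465264  84.       ]] stop [[ 441.94917962 -376.31534299  127.        ]] cork [[ 442.10838516 -374.43826839   20.        ]]
stopside [[ 441.14934187 -375.99397785  127.        ]] con [[ 466.65065764 -222.47068593    0.        ]]
```

```bash
cat >> h.py <<'E'
def go(x,y,z,yaw):
    s=sense(); R0=R.from_euler('xyz',s['tcp_rot'],degrees=True); T=R.from_euler('xyz',[180,0,yaw],degrees=True)
    print('t',round(s['time'],2),np.round(s['tool_pos'],1),np.round(s['tcp_rot'],1),'F',np.round(s['ft_force'],1),'gap',round(s['finger_gap'],1))
    print('turn',(R0.inv()*T).as_rotvec().round(3),'shift cm',(R0.inv().apply(np.array([x,y,z])-s['tool_pos'])/10).round(2))
E
python3 -c "
from h import *
go(486,48,200,-80.7)"
```

```text
t 0.9 [ 209.1 -562.4  231.3] [-180.    -0.   -69.6] F [ 0.7 -0.1 -0.7] gap 85.5
turn [-0.    -0.     0.194] shift cm [-47.57 -47.22   3.13]
```

Call:
apply_moves:
  targets: "0 0 0.1 -47.57 -47.22 0 4.5; 0 0 0.194 -47.57 -47.22 0 4.5; 0 0 0.194 -47.57 -47.22 0 4.5; 0 0 0.194 -47.57 -47.22 0 4.5; 0 0 0.194 -47.57 -47.22 0 4.5"

```text
time: 1.4
tool_pos: [312.7, -333.0, 231.4]
tcp_rot: [-180.0, -0.0, -80.8]
ft_force: [0.6, -0.3, 0.7]
finger_gap: 45.1
```

```bash
python3 -c "
from h import *
go(486,48,200,-80.7)"
```

```text
t 1.4 [ 312.7 -333.   231.4] [-180.    -0.   -80.8] F [ 0.6 -0.3  0.7] gap 45.1
turn [-0.    -0.    -0.001] shift cm [-34.83 -23.22   3.13]
```

Call:
apply_moves:
  targets: "0 0 0 -34.83 -23.22 0 4.5; 0 0 0 -34.83 -23.22 0 4.5; 0 0 0 -34.83 -23.22 0 4.5; 0 0 0 -34.83 -23.22 0 4.5; 0 0 0 -34.83 -23.22 0 4.5"

```text
time: 1.9
tool_pos: [416.2, -105.2, 231.7]
tcp_rot: [-179.9, -0.0, -80.7]
ft_force: [1.5, -0.1, 0.8]
finger_gap: 45.1
```

```bash
python3 -c "
from h import *
go(486,48,130,-80.7)"
```

```text
t 1.9 [ 416.2 -105.2  231.7] [-179.9   -0.   -80.7] F [ 1.5 -0.1  0.8] gap 45.1
turn [-0.001 -0.001 -0.001] shift cm [-14.01  -9.34  10.17]
```

Call:
apply_moves:
  targets: "0 0 0 -3.5 -2.3 2.5 4.5; 0 0 0 -7 -4.6 5 4.5; 0 0 0 -10.5 -7 7.5 4.5; 0 0 0 -14 -9.3 10.2 4.5; 0 0 0 -14 -9.3 10.2 4.5"

```text
time: 2.4
tool_pos: [483.0, 50.2, 124.7]
tcp_rot: [179.6, 0.2, -80.5]
ft_force: [-0.5, -1.4, -0.5]
finger_gap: 44.8
```

Run:
```python
from h import *
im=snap('top','t1'); im2=snap('side','s1')
a=cv2.resize(im[235:350,105:255],(500,383),interpolation=cv2.INTER_CUBIC)
b=cv2.resize(im2[100:260,220:330],(264,383),interpolation=cv2.INTER_CUBIC)
cv2.imwrite('pics/c1.png',np.hstack([a,b])[:,:,::-1])
go(486,48,61,-80.7)
```

```text
t 2.5 [484.2  46.8 128.3] [179.9   0.  -80.6] F [0.5 0.1 0.5] gap 45.1
turn [0.003 0.    0.002] shift cm [-0.08 -0.22  6.73]
```

View pics/c1.png

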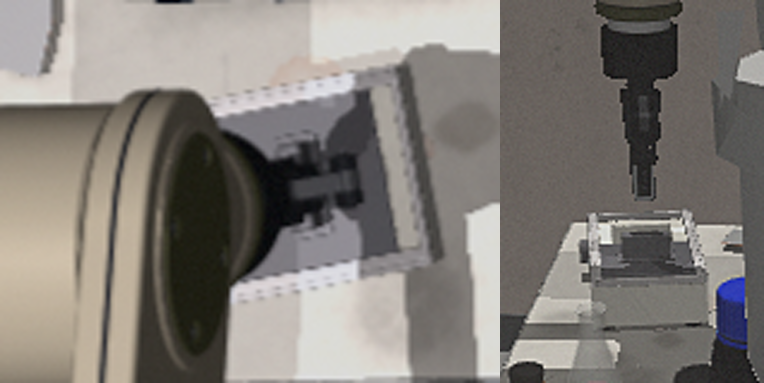

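The picture shows the fingers straight above the bar: in the side part, fingers at column 645 and bar at column 648. Going down to straddle it.

Call:
apply_moves:
  targets: "0 0 0 0 -0.2 2 4.5; 0 0 0 0 -0.2 4 4.5; 0 0 0 0 -0.2 5.5 4.5; 0 0 0 0 -0.2 6.6 4.5; 0 0 0 0 -0.2 6.6 4.5"

```text
time: 3.0
tool_pos: [486.2, 45.4, 62.8]
tcp_rot: [179.9, 0.0, -80.8]
ft_force: [-0.5, -0.0, 0.9]
finger_gap: 45.2
```

Call:
apply_moves:
  targets: "0 0 0 0 0 0 0.5; 0 0 0 0 0 0 0.5; 0 0 0 0 0 0 0.5; 0 0 0 0 0 0 0.5; 0 0 0 0 0 0 0.5"
  force: 30

```text
time: 3.5
tool_pos: [487.9, 46.2, 64.7]
tcp_rot: [-179.9, -0.0, -80.7]
ft_force: [-2.1, -1.2, 7.2]
finger_gap: 13.3
```

```bash
python3 -c "
from h import *
go(486-.161*90,48+.987*90,61,-80.7)"
```

```text
t 3.5 [487.9  46.2  64.7] [-179.9   -0.   -80.7] F [-2.1 -1.2  7.2] gap 13.3
turn [-0.002 -0.001 -0.   ] shift cm [-9.2   0.15  0.37]
```

Call:
apply_moves:
  targets: "0 0 0 -1.5 0 -0.2 0.5; 0 0 0 -3.5 0 -0.2 0.5; 0 0 0 -5.5 0 -0.2 0.5; 0 0 0 -7.5 0 -0.2 0.5; 0 0 0 -9.1 0 -0.2 0.5"

```text
time: 4.0
tool_pos: [473.0, 133.6, 65.1]
tcp_rot: [-179.9, -0.4, -80.7]
ft_force: [14.0, -88.0, -5.6]
finger_gap: 13.0
```

Call:
apply_moves:
  targets: "0 0 0 0 0 0 0.5; 0 0 0 0 0 0 0.5; 0 0 0 0 0 0 0.5; 0 0 0 0 0 0 0.5; 0 0 0 0 0 0 0.5"

```text
time: 4.5
tool_pos: [473.1, 132.2, 65.0]
tcp_rot: [-180.0, -0.4, -80.7]
ft_force: [6.3, -21.0, -6.4]
finger_gap: 13.5
```

Call:
apply_moves:
  targets: "0 0 0 0 0 0 4.5; 0 0 0 0 0 0 4.5; 0 0 0 0 0 -3 4.5; 0 0 0 0 0 -7 4.5; 0 0 0 0 0 -11 4.5"

```text
time: 5.0
tool_pos: [471.6, 136.5, 176.4]
tcp_rot: [179.9, 0.0, -80.7]
ft_force: [0.6, -0.5, 0.6]
finger_gap: 45.5
```

```bash
python3 -c "
from h import *
go(400,-150,220,-80.7)"
```

```text
t 5.0 [471.6 136.5 176.4] [179.9   0.  -80.7] F [ 0.6 -0.5  0.6] gap 45.5
turn [0.001 0.    0.   ] shift cm [27.11 11.7  -4.36]
```

Call:
apply_moves:
  targets: "0 0 0 27.11 11.7 -4.4 6; 0 0 0 27.11 11.7 -4.4 6; 0 0 0 27.11 11.7 -4.4 6; 0 0 0 27.11 11.7 -4.4 6; 0 0 0 27.11 11.7 -4.4 6"

```text
time: 5.5
tool_pos: [411.6, -104.9, 213.1]
tcp_rot: [-179.9, -0.0, -80.7]
ft_force: [2.5, 0.4, 0.6]
finger_gap: 60.0
```

```bash
python3 -c "
from h import *
im=snap('top','t2')
cv2.imwrite('pics/c2.png',cv2.resize(im[235:350,105:255],(750,575),interpolation=cv2.INTER_CUBIC)[:,:,::-1])
for q in ('cradle_top','cover_bar','mixer','flask'):
  for d in place_of('top',q)[:2]: print(q,d, back('top',d['at'],{'cradle_top':44,'cover_bar':84,'mixer':0,'flask':13}[q]).round(1))
go(442,-376,190,-80.7)"
```

```text
cradle_top {'at': [289.0, 198.4], 'confidence': 0.82} [[487.5  48.   44. ]]
cover_bar {'at': [290.4, 201.5], 'confidence': 0.7} [[486.3  33.2  84. ]]
cover_bar {'at': [301.2, 149.1], 'confidence': 0.64} [[468.3 131.7  84. ]]
mixer {'at': [290.0, 186.5], 'confidence': 0.82} [[484.2  82.3   0. ]]
flask {'at': [304.2, 413.6], 'confidence': 0.93} [[ 446.3 -378.    13. ]]
flask {'at': [168.2, 412.0], 'confidence': 0.71} [[ 722.2 -382.9   13. ]]
t 5.75 [ 412.3 -103.4  212.4] [-180.     0.   -80.8] F [ 0.4  0.4 -0. ] gap 60.0
turn [-0.001  0.    -0.002] shift cm [27.38  1.43  2.23]
```

View pics/c2.png

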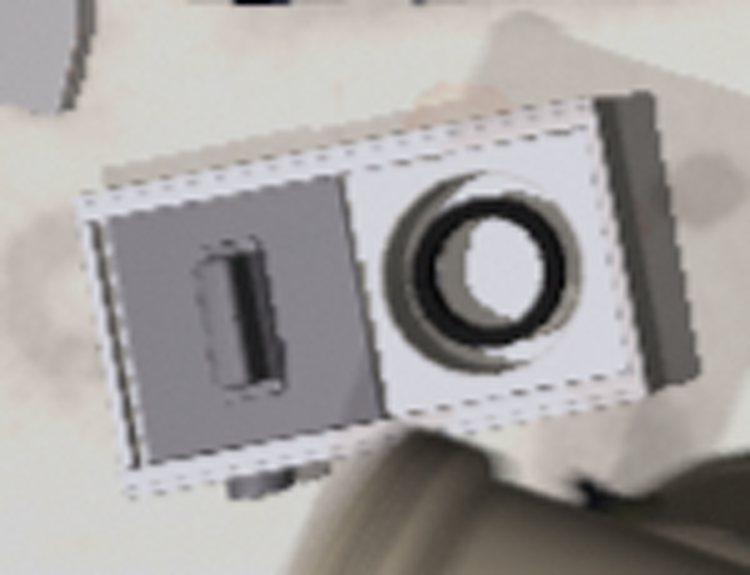

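The cover now sits over the compartment and the ring is free, centred near crop (490,270). My estimate of the cover's travel is borderline (about 85 mm), so I'll measure it more precisely.

Run:
```python
from h import *
a=cv2.cvtColor(cv2.imread('pics/top0.png'),cv2.COLOR_BGR2GRAY).astype('f4'); b=cv2.cvtColor(cv2.imread('pics/t2.png'),cv2.COLOR_BGR2GRAY).astype('f4')
up=8
for nm,(r0,r1,c0,c1),z in(('bar',(272,308,185,208),84),('mixerctl',(318,336,148,175),30)):
    T=cv2.resize(a[r0:r1,c0:c1],None,fx=up,fy=up,interpolation=cv2.INTER_CUBIC)
    S=cv2.resize(b[240:345,110:250],None,fx=up,fy=up,interpolation=cv2.INTER_CUBIC)
    m=cv2.matchTemplate(S,T,cv2.TM_CCOEFF_NORMED); _,v,_,l=cv2.minMaxLoc(m)
    d=np.array([l[1]/up+240-r0,l[0]/up+110-c0]); print(nm,v,d)
    p=np.array([(r0+r1)/2,(c0+c1)/2])
    q=back('top',[p,p+d],z); print(np.linalg.norm(q[1]-q[0]),q[1]-q[0])
# predicted edges for pose hypotheses
px=np.array([(415,208),(195,255)])/5+[105,235]
# ring: dark pixels
S=cv2.imread('pics/t2.png')[260:312,178:226]; g=S.max(2)<45
n,lab,st,ce=cv2.connectedComponentsWithStats(g.astype('u1'))
for i in range(1,n):
    if st[i,4]>60:
        pts=np.argwhere(lab==i)[:,::-1].astype('f4'); (x,y),(w,h),an=cv2.fitEllipse(cv2.convexHull(pts))
        print('ring',y+260,x+178,w,h,back('top',(y+260,x+178),44))
```

```text
bar 0.9545171856880188 [  8.25 -43.5 ]
82.8934152829987 [-13.65951824  81.76023397   0.        ]
mixerctl 0.7255004048347473 [-61.875 -24.375]
132.04392614976922 [123.30409373  47.24086052   0.        ]
ring 289.14842414855957 202.36204147338867 28.800296783447266 30.163721084594727 [[487.0199946   40.30350996  44.        ]]
```

The cover is done. It started about 8 mm along (visible gap at the right stop), the stop gave a hard contact, and the bar now sits 92 mm from the ring centre (487, 40). Next is the flask.

Call:
apply_moves:
  targets: "0 0 0 27.4 1.4 0 6; 0 0 0 27.4 1.4 0 6; 0 0 0 27.4 1.4 0 6; 0 0 0 27.4 1.4 0 6; 0 0 0 27.4 1.4 0 6"

```text
time: 6.25
tool_pos: [441.3, -351.9, 211.6]
tcp_rot: [-180.0, 0.0, -80.5]
ft_force: [-0.1, 0.9, 0.9]
finger_gap: 59.6
```

```bash
python3 -c "
from h import *
go(442,-376,160,-80.7)"
```

```text
t 6.25 [ 441.3 -351.9  211.6] [-180.     0.   -80.5] F [-0.1  0.9  0.9] gap 59.6
turn [-0.     0.001  0.003] shift cm [2.39 0.33 5.16]
```

Call:
apply_moves:
  targets: "0 0 0 2.4 0.3 1 6; 0 0 0 2.4 0.3 3 6; 0 0 0 2.4 0.3 5.2 6; 0 0 0 2.4 0.3 5.2 6; 0 0 0 2.4 0.3 5.2 6"

```text
time: 6.75
tool_pos: [441.5, -374.5, 159.7]
tcp_rot: [180.0, 0.1, -80.6]
ft_force: [0.5, -0.5, 0.3]
finger_gap: 60.1
```

Run:
```python
from h import *
im=snap('side','s2'); im2=snap('top','t3')
a=im[130:340,190:310]; b=im2[260:340,370:460]
cv2.imwrite('pics/c3.png',np.hstack([cv2.resize(a,(300,525)),cv2.resize(b,(480,525))])[:,:,::-1])
go(442,-376,80,-80.7)
```

```text
t 6.85 [ 441.9 -375.8  161.6] [-1.799e+02 -1.000e-01 -8.060e+01] F [ 0.1 -0.3 -0.3] gap 59.7
turn [-0.001 -0.001  0.001] shift cm [0.01 0.01 8.16]
```

View pics/c3.png

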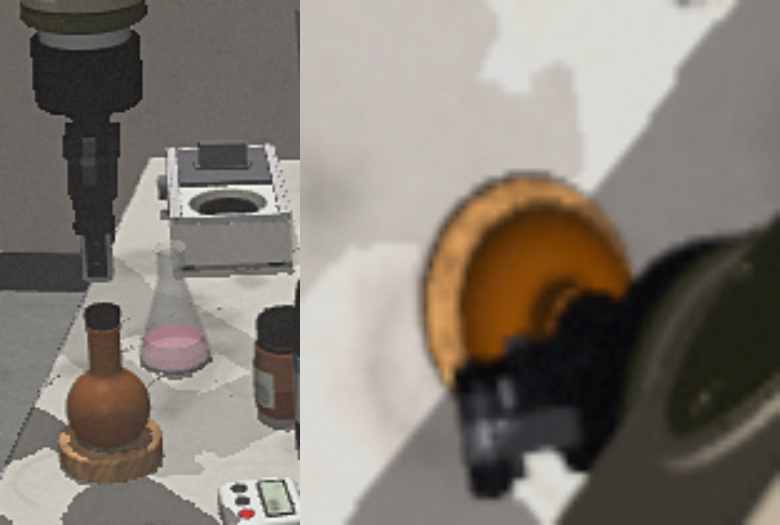

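```bash
python3 -c "
from h import *
print(proj('side',[[442,-376,162],[442,-376,127],[442,-376,13]]).round(1))"
```

```text
[[235.8 230. ]
 [253.1 231.1]
 [306.4 234.6]]
```

Fingers are above the stopper within about 2 mm, and the neighbours are clear. Going down and gripping the neck.

Call:
apply_moves:
  targets: "0 0 0 0 -0.1 2 6; 0 0 0 0 -0.1 4 6; 0 0 0 0 -0.1 6 6; 0 0 0 0 -0.1 7.5 6; 0 0 0 0 -0.1 8.1 6"

```text
time: 7.35
tool_pos: [441.6, -375.6, 78.4]
tcp_rot: [180.0, 0.0, -80.7]
ft_force: [0.5, 1.3, -0.7]
finger_gap: 59.8
```

Call:
apply_moves:
  targets: "0 0 0 0 0 0 1.5; 0 0 0 0 0 0 1.5; 0 0 0 0 0 0 1.5; 0 0 0 0 0 0 1.5; 0 0 0 0 0 0 1.5"
  force: 50

```text
time: 7.85
tool_pos: [442.3, -376.7, 80.4]
tcp_rot: [-179.9, -0.1, -80.7]
ft_force: [0.1, 0.4, 5.1]
finger_gap: 23.3
```

```bash
python3 -c "
from h import *
go(442,-376,220,-80.7)"
```

```text
t 7.85 [ 442.3 -376.7   80.4] [-1.799e+02 -1.000e-01 -8.070e+01] F [0.1 0.4 5.1] gap 23.3
turn [-0.001 -0.002 -0.   ] shift cm [ -0.05  -0.   -13.96]
```

Gripped: the gap is 23.3 mm on the 24 mm neck. Lifting.

Call:
apply_moves:
  targets: "0 0 0 0 0 -2 1.5; 0 0 0 0 0 -5 1.5; 0 0 0 0 0 -9 1.5; 0 0 0 0 0 -13 1.5; 0 0 0 0 0 -14 1.5"

```text
time: 8.35
tool_pos: [443.3, -378.0, 225.1]
tcp_rot: [-179.7, -0.4, -80.7]
ft_force: [0.5, -0.7, -0.3]
finger_gap: 22.9
```

```bash
python3 -c "
from h import *
go(487,40,220,-80.7)"
```

```text
t 8.35 [ 443.3 -378.   225.1] [-179.7   -0.4  -80.7] F [ 0.5 -0.7 -0.3] gap 22.9
turn [-0.005 -0.007 -0.001] shift cm [-40.56 -11.04   0.28]
```

Call:
apply_moves:
  targets: "0 0 0 -3 -0.8 0 1.5; 0 0 0 -7.5 -2 0 1.5; 0 0 0 -12 -3.3 0 1.5; 0 0 0 -16.5 -4.5 0 1.5; 0 0 0 -20.5 -5.5 0 1.5"

```text
time: 8.85
tool_pos: [462.3, -162.8, 218.1]
tcp_rot: [180.0, 0.0, -80.7]
ft_force: [1.1, -0.5, -1.4]
finger_gap: 23.0
```

Call:
apply_moves:
  targets: "0 0 0 -4.5 -1.2 0 1.5; 0 0 0 -9 -2.4 0 1.5; 0 0 0 -13.5 -3.7 0 1.5; 0 0 0 -17.5 -4.8 0 1.5; 0 0 0 -20 -5.5 0 1.5"

```text
time: 9.35
tool_pos: [484.4, 44.1, 218.3]
tcp_rot: [180.0, 0.0, -80.6]
ft_force: [-0.1, -1.0, -1.0]
finger_gap: 23.0
```

Call:
apply_moves:
  targets: "0 0 0 0 0 1 1.5; 0 0 0 0 0 3 1.5; 0 0 0 0 0 5 1.5; 0 0 0 0 0 6 1.5; 0 0 0 0 0 6 1.5"

```text
time: 9.85
tool_pos: [483.2, 40.6, 156.6]
tcp_rot: [179.7, 0.0, -80.8]
ft_force: [-1.2, -1.1, -1.6]
finger_gap: 23.2
```

Run:
```python
from h import *
im=snap('side','s3'); im2=snap('top','t4')
a=im[90:290,230:350]; b=im2[235:350,105:255]
cv2.imwrite('pics/c4.png',np.hstack([cv2.resize(a,(300,500)),cv2.resize(b,(500,500*115//150)) if 0 else cv2.resize(b,(500,500))])[:,:,::-1])
go(487,40,103,-80.7)
t=sense()['tool_pos']
print(proj('side',[t,t-[0,0,67],t-[0,0,35],[487,40,44]]).round(1), proj('top',[t-[0,0,35],[487,40,44]]).round(1))
```

```text
t 9.95 [484.9  40.8 159.3] [180.   -0.  -80.8] F [ 0.3 -0.8 -1. ] gap 23.2
turn [ 0.    -0.    -0.001] shift cm [ 0.11 -0.19  5.63]
[[168.7 279.3]
 [194.5 280. ]
 [182.3 279.7]
 [212.6 281.3]] [[292.3 192.4]
 [289.2 202.5]]
```

View pics/c4.png

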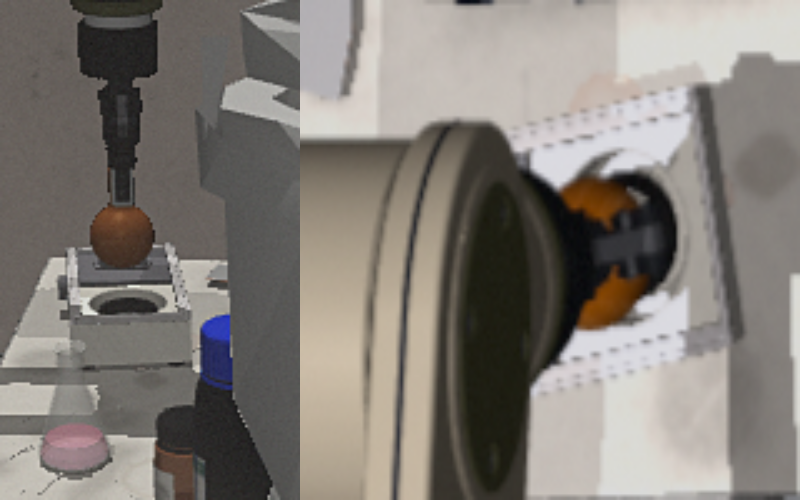

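The side crop shows the ball centred at column 122 and the ring at column 129, so the ball is about 4 mm short in x, and the top view agrees. I'll correct by +4 mm and lower.

Call:
apply_moves:
  targets: "0 0 0 0 -0.4 0.5 1.5; 0 0 0 0.1 -0.4 2 1.5; 0 0 0 0.1 -0.4 3.5 1.5; 0 0 0 0.1 -0.4 4.5 1.5; 0 0 0 0.1 -0.4 4.9 1.5"

```text
time: 10.45
tool_pos: [487.6, 41.0, 107.8]
tcp_rot: [179.8, 0.0, -80.7]
ft_force: [-0.2, -0.3, -0.9]
finger_gap: 23.2
```

Run:
```python
from h import *
im=snap('side','s4'); im2=snap('top','t5')
a=im[130:250,240:330]; b=im2[235:350,105:255]
cv2.imwrite('pics/c5.png',np.hstack([cv2.resize(a,(375,500)),cv2.resize(b[:, 50:],(420,500))])[:,:,::-1])
go(489,40,103,-80.7)
for q,z in(('flask',41),('cradle_top',44)):
  for c in('side','top'): print(c,q,[(d['at'],round(d['confidence'],2),back(c,d['at'],z).round(0)) for d in place_of(c,q)[:2]])
```

```text
t 10.55 [488.2  41.  108.9] [179.9   0.  -80.7] F [-0.5  0.5 -0.7] gap 23.0
turn [ 0.002  0.    -0.   ] shift cm [ 0.11 -0.07  0.59]
side flask [([214.3, 281.2], 0.73, array([[487.,  36.,  41.]]))]
top flask [([166.9, 409.1], 0.6, array([[ 720., -372.,   41.]])), ([290.5, 202.4], 0.49, array([[484.,  41.,  41.]]))]
side cradle_top []
top cradle_top [([289.8, 200.6], 0.38, array([[486.,  44.,  44.]]))]
```

View pics/c5.png

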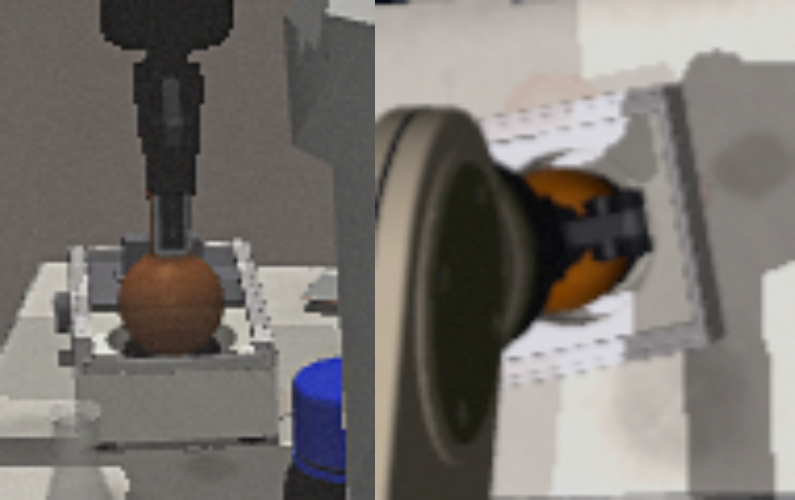

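The ball is centred over the well to about 1–2 mm in both views (side ball 171, well about 175–179; top ball 240, well 237). Lowering until contact.

Call:
apply_moves:
  targets: "0 0 0 0.1 -0.1 0.2 1.5; 0 0 0 0.1 -0.1 0.4 1.5; 0 0 0 0.1 -0.1 0.6 1.5; 0 0 0 0.1 -0.1 0.8 1.5; 0 0 0 0.1 -0.1 0.8 1.5"

```text
time: 11.25
tool_pos: [490.4, 40.1, 102.3]
tcp_rot: [-180.0, -0.0, -80.7]
ft_force: [1.0, 0.5, 2.8]
finger_gap: 23.1
```

Call:
apply_moves:
  targets: "0 0 0 0 0 0.2 1.5; 0 0 0 0 0 0.4 1.5; 0 0 0 0 0 0.5 1.5; 0 0 0 0 0 0.6 1.5; 0 0 0 0 0 0.6 1.5"

```text
time: 11.75
tool_pos: [490.5, 40.1, 96.4]
tcp_rot: [-180.0, -0.0, -80.7]
ft_force: [-0.6, -0.4, 5.4]
finger_gap: 23.1
```

Call:
apply_moves:
  targets: "0 0 0 0 0 0.2 1.5; 0 0 0 0 0 0.4 1.5; 0 0 0 0 0 0.6 1.5; 0 0 0 0 0 0.7 1.5; 0 0 0 0 0 0.7 1.5"

```text
time: 12.25
tool_pos: [490.9, 40.1, 90.5]
tcp_rot: [-179.9, -0.0, -80.7]
ft_force: [-3.4, -0.2, 14.1]
finger_gap: 23.3
```

```bash
python3 -c "
from h import *
go(489,40,88,-80.7)"
```

```text
t 12.25 [490.9  40.1  90.5] [-179.9   -0.   -80.7] F [-3.4 -0.2 14.1] gap 23.3
turn [-0.001 -0.    -0.   ] shift cm [-0.02  0.19  0.25]
```

Call:
apply_moves:
  targets: "0 0 0 0 0.1 0.05 1.5; 0 0 0 0 0.15 0.1 1.5; 0 0 0 0 0.15 0.1 1.5; 0 0 0 0 0.15 0.1 1.5; 0 0 0 0 0.15 0.1 1.5"

```text
time: 12.75
tool_pos: [490.4, 40.0, 90.3]
tcp_rot: [-179.8, -0.0, -80.7]
ft_force: [-3.0, 0.0, 16.6]
finger_gap: 23.4
```

Run:
```python
from h import *
im=snap('side','s5'); im2=snap('top','t6')
a=im[130:250,240:330]; b=im2[235:350,105:255]
cv2.imwrite('pics/c6.png',np.hstack([cv2.resize(a,(375,500)),cv2.resize(b[:, 50:],(420,500))])[:,:,::-1])
go(489,40,88,-80.7)
for q in('conical_flask','amber_jar','lab_timer'): print(q,[(d['at'],round(d['confidence'],2)) for d in place_of('side',q)[:2]])
```

```text
t 12.85 [490.5  40.   90.3] [-179.8   -0.   -80.7] F [-2.7  1.6 15.6] gap 23.4
turn [-0.004 -0.    -0.   ] shift cm [-0.03  0.14  0.23]
conical_flask [([273.2, 261.6], 0.68)]
amber_jar [([292.4, 302.0], 0.82), ([312.2, 232.4], 0.67)]
lab_timer [([335.9, 292.2], 0.71)]
```

View pics/c6.png

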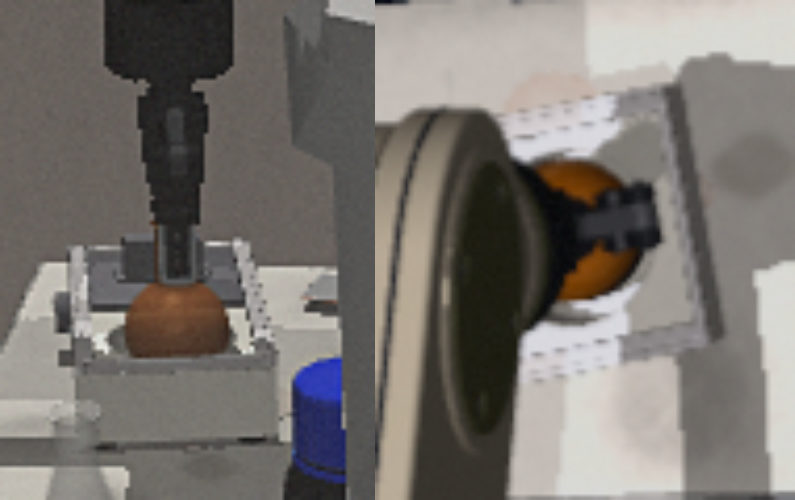

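The flask is pressed in (16 N), but the ball looks about 2–3 mm too far in +x (top ball 229, well 235) and the side force of -2.7 N agrees. Easing back in x.

Call:
apply_moves:
  targets: "0 0 0 0 0.1 -0.2 1.5; 0 0 0 0 0.2 -0.4 1.5; 0 0 0 0 0.3 -0.4 1.5; 0 0 0 0 0.3 -0.4 1.5; 0 0 0 0 0.3 -0.4 1.5"

```text
time: 13.5
tool_pos: [487.0, 39.8, 93.1]
tcp_rot: [-179.8, 0.0, -80.7]
ft_force: [1.3, 2.7, 6.1]
finger_gap: 23.0
```

Call:
apply_moves:
  targets: "0 0 0 0 0 0.2 1.5; 0 0 0 0 0 0.4 1.5; 0 0 0 0 0 0.5 1.5; 0 0 0 0 0 0.5 1.5; 0 0 0 0 0 0.5 1.5"

```text
time: 14.0
tool_pos: [487.3, 39.8, 88.6]
tcp_rot: [-179.8, 0.0, -80.7]
ft_force: [-1.0, 1.9, 10.1]
finger_gap: 23.1
```

Run:
```python
from h import *
im=snap('side','s6'); im2=snap('top','t7')
a=im[130:250,240:330]; b=im2[235:350,105:255]
cv2.imwrite('pics/c7.png',np.hstack([cv2.resize(a,(375,500)),cv2.resize(b[:, 50:],(420,500))])[:,:,::-1])
go(487,40,88,-80.7)
print(proj('top',[[487,40,53],[487,40,50]]),proj('side',[[487,40,53],[487,40,50]]))
```

```text
t 14.1 [487.3  39.8  88.6] [-179.8    0.   -80.7] F [-0.2  1.9 10.4] gap 23.3
turn [-0.004  0.    -0.   ] shift cm [-0.03  0.03  0.06]
[[289.36357155 201.510182  ]
 [289.29372324 201.8479502 ]] [[209.31685581 281.22754778]
 [210.42796617 281.25837551]]
```

View pics/c7.png

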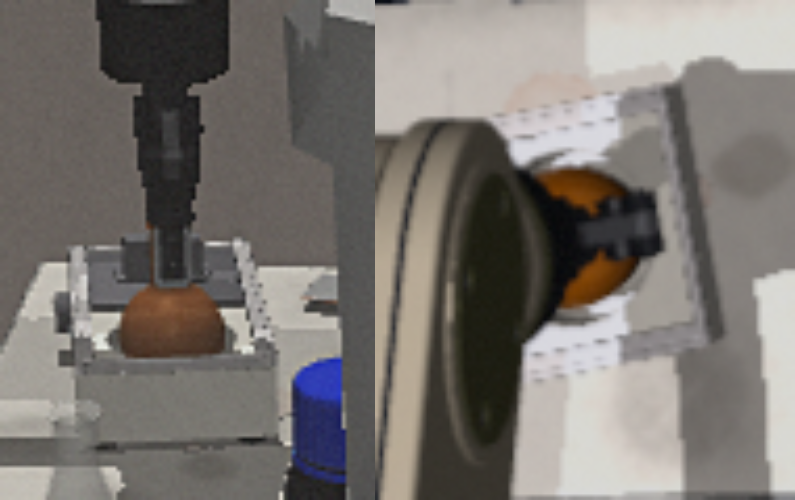

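Now centred (top ball 237, well 235), lower at z = 88.6, and the lateral force is about 0. Pressing firmly onto the stop.

Call:
apply_moves:
  targets: "0 0 0 0 0 0.1 1.5; 0 0 0 0 0 0.2 1.5; 0 0 0 0 0 0.3 1.5; 0 0 0 0 0 0.3 1.5; 0 0 0 0 0 0.3 1.5"

```text
time: 14.6
tool_pos: [488.2, 39.9, 88.0]
tcp_rot: [-179.7, -0.0, -80.7]
ft_force: [-7.1, 3.5, 28.3]
finger_gap: 22.9
```

Call:
apply_moves:
  targets: "0 0 0 0 0 0 1.5; 0 0 0 0 0 0 1.5; 0 0 0 0 0 0 1.5; 0 0 0 0 0 0 1.5; 0 0 0 0 0 0 1.5"

```text
time: 15.1
tool_pos: [488.2, 39.9, 88.0]
tcp_rot: [-179.7, -0.0, -80.7]
ft_force: [-7.7, 2.8, 28.9]
finger_gap: 23.1
```

Call:
apply_moves:
  targets: "0 0 0 0 0.05 -0.1 1.5; 0 0 0 0 0.05 -0.1 1.5; 0 0 0 0 0.05 -0.1 1.5; 0 0 0 0 0.05 -0.1 1.5; 0 0 0 0 0.05 -0.1 1.5"

```text
time: 15.6
tool_pos: [487.6, 39.8, 88.2]
tcp_rot: [-179.7, -0.0, -80.7]
ft_force: [-3.1, 2.5, 21.4]
finger_gap: 23.2
```

Run:
```python
from h import *
go(487,40,88,-80.7)
snap('side','s7')
for q in('conical_flask','amber_jar','lab_timer'): print(q,[(d['at'],round(d['confidence'],2)) for d in place_of('side',q)[:2]])
go(487,40,88,-80.7)
hand_in()
```

```text
t 15.6 [487.6  39.8  88.2] [-179.7   -0.   -80.7] F [-3.1  2.5 21.4] gap 23.2
turn [-0.005 -0.    -0.   ] shift cm [-0.03  0.06  0.02]
conical_flask [([273.3, 260.9], 0.81), ([291.6, 305.3], 0.62)]
amber_jar [([290.9, 304.5], 0.75), ([220.1, 280.3], 0.39)]
lab_timer [([339.2, 295.7], 0.6)]
t 15.8 [487.7  39.8  88.2] [-179.7   -0.   -80.7] F [-4.8  2.4 20.8] gap 23.6
turn [-0.005 -0.    -0.   ] shift cm [-0.03  0.06  0.02]
the job is handed in; nothing more can be done
```

I slid the cover to its end stop over the compartment. I then put the larger round flask into the sprung ring and handed in at 15.8 s, still gripping it and pressing with about 21 N. The interface gives no verdict, so these are my own last checks:

- **Flask:** it sat centred to about 1–2 mm in the top view and was upright by tool angle (0.3°). The ring felt hard against its bottom stop at TCP z = 88 mm, where the force rose to 29 N; I then eased off slightly.
- **Bystanders:** the conical flask, jar and timer were found within about 3 pixels of their first positions.
- **Cover (least certain):** its travel measured only about 83–85 mm in the pictures. It had started about 8 mm along, it hit the end stop (88 N on the wrist), and the bar ended 92 mm from the ring centre. From these I took it to be fully closed.
- **Mended on the way:** the first press was about 3 mm off in x, so I eased up, re-centred and pressed again.

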